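Load the sample carrier under the microscope's leaf springs

TASK

Load the blue sample carrier under the microscope: with the fingertips on its black thumb pad, press it down firmly against its sprung table and, keeping it pressed down, slide it along the channel so that its front end passes under the two bronze leaf springs, until it is fully home against the two stop pins; then take the fingers away and leave it held there by the springs. Only press and push the carrier, never lift or tip it, keep the arm off the microscope, and leave the tape, jar, screwdriver and cutters where they are.

Things in the scene. Friction and masses are not known exactly. Their poses are not given: they have to be found in the camera images.
- nest: Fixed inspection fixture: dark base plate 240 x 370 x 15 mm (x -120 to 120, y -225 to 145) with an open channel between two aluminium rails (47 mm apart inside, 11 mm thick, tops 37 mm above the bench). Origin at bench level on the channel's centre line, straight below the spring noses; y along the channel in the loading direction (towards the microscope), x across it, z up.
- spring_noses (a point): Midway between the undersides of the two bronze leaf springs' noses at rest, 40.5 mm above the bench. Each nose is a roll of 2 mm radius facing the carrier and laps 8 mm over one of its edges. Butted from in front it does not yield: the carrier's top must first be pressed below the nose (4 mm of pressing, at least 3). Axes as nest.
- stop (a point): Home of the carrier's front face: midway between the faces of the two steel stop pins (10 mm diameter, 22 mm apart, tops 50 mm above the bench), on the channel's centre line, 58 mm beyond the spring noses, 40 mm above the bench. Axes as nest.
- lift_table (a joint): The white sprung table, the channel's floor under the carrier (45 x 260 mm, stays level, nest y -205 to 55 mm): how far it is pressed down, in m, 0 (top) to 0.008 (bottomed). Its springs push up with about 6 N at the top plus 2.2 N per mm; with the carrier on it, 5 mm of pressing takes about 14 N.
- spring_left (a joint): Bending of the leaf spring on the nest's -x side, in rad, 0 at rest, growing as its nose lifts (0.0147 per mm, 1.5 N per mm). A strip 18 mm wide, centred 23 mm from the channel's centre line, rising from its nose to a clamp block 68 mm farther on (top 56 mm above the bench). Reads about 0.02 when it bears on a carrier let go beneath it.
- spring_right (a joint): The same for the leaf spring on the nest's +x side.
- carrier: Sample carrier, loose blue bar 44 wide x 170 long x 10 mm thick, 0.13 to 0.25 kg, on the sprung table in the channel, short of the springs. Origin at the centre of its underside, 34.5 mm above the bench at the start (top 44.5); y towards its front end, z up. An orange thumb ledge (36 wide, 5 thick, 6 mm high) crosses it 47 to 52 mm behind its centre; fingertips behind it can push on it.
- carrier_pad (a point): Centre of the carrier's black thumb pad (36 x 29 mm), in its top face at the rear end, 68.5 mm behind its centre; the rear face of the orange ledge is 16.5 mm ahead of this point, the rear end of the carrier 16.5 mm behind it. Axes as carrier.
- carrier_front (a point): Top middle of the carrier's front face, 85 mm ahead of its centre. Axes as carrier.
- microscope: Fixed microscope over the far part of the channel; origin and axes as nest. Vertical tube, up to 48 mm diameter, at y 45 mm, from 96 to 334 mm above the bench; two columns 30 mm square, 315 mm high, at y 112, x -85 and 85 mm, with a beam between. With the carrier home the ledge's rear face is 124 mm from the tube's axis.
- tape_roll: Bystander: yellow roll of tape, 54 mm diameter, 19 mm high, lying on the base plate on the -x side of the channel. Origin at the centre of its underside.
- sample_jar: Bystander: amber jar with white cap, 32 mm diameter, 45 mm high, standing on the base plate on the +x side of the channel. Origin at the centre of its underside.
- screwdriver: Bystander: red-handled screwdriver, 180 mm long, lying on the bench to the robot's right. Origin at the middle of its underside.
- side_cutters: Bystander: side cutters with red and blue handles, about 140 mm long, 14 mm high, lying on the bench to the robot's right. Origin at bench level near the joint of the jaws.
There are look-alikes about, which are no part of the job. Leave any pink or turquoise look-alike of the carrier alone.

How it is judged:
On the way:
1. the carrier is held pressed down on its sprung table as its front end goes under the spring noses (value of joint lift_table above 0.0026 m and y of carrier_front in the frame of nest between 0.002 and 0.045 m and contact force between the fingers and carrier above 3 N), for 0.05 s.
At the end, for the whole second after the job is handed in: The carrier lies level in the channel, its front face within 2.5 mm of the stop pins, at rest, both leaf springs lifted by it and bearing on its top (each at least 0.008 rad), the sprung table held down at least 0.8 mm by them (y of carrier_front in the frame of stop between -0.0025 and 0.002 m and x of carrier_front in the frame of nest between -0.004 and 0.004 m and angle between the y axis of carrier and the y axis of nest, either way round below 0.03 rad and angle between carrier's own z axis and vertical below 0.03 rad and value of joint each of spring_left, spring_right above 0.008 rad and value of joint lift_table above 0.0008 m and linear speed of carrier below 0.01 m/s); the robot touches nothing.
It fails at once if the carrier is lifted off its table or tipped (z of carrier in the frame of nest above 0.0405 m or angle between carrier's own z axis and vertical above 0.1 rad).
It fails at once if the arm or hand knocks the microscope (contact force between any of the arm, the fingers and microscope above 4 N).
It fails at once if a bystander is moved more than 15 mm or tipped over (distance of any of tape_roll, sample_jar, screwdriver, side_cutters from where it was at the start of the episode above 0.015 m or angle between sample_jar's own z axis and vertical above 0.3 rad).
It also fails if it takes over 40 s, if anything falls off the work surface, if the arm or the gripper's body presses on something with over 40 N, if the wrist force passes 120 N, or if a joint passes its speed limit or range.

ROBOT

A 6-joint arm with a two-finger parallel gripper is mounted at the origin on the work surface. World frame = base frame: x ahead of the robot, y to its left, z up, the work surface at z = 0. Lengths are in m, angles in rad, forces in N, time in s.
With the tool pointing down it reaches from about 0.225 to 0.875 m from the base axis. Payload 3.4 kg.
Tool frame: the origin (TCP) lies at the very end of the fingers, on their centre line; the grasp point (between the pads) lies 19 mm behind it; z points along the fingers, y is the line along which they close (so a half turn about z gives the same grasp; the last joint's range is limited). The gripper opens to 85 mm and grips with 20 to 120 N. Pads are 22 mm wide; open, the fingers measure 114 mm over their backs; the gripper's body (76 mm by 85 mm) begins 54 mm behind the grasp point. The pads swing forward as they close: fully open they stand 13 mm farther back than shut.
Start: joints at [-1.442, 0.276, 1.505, -0, 1.361, -0.121], TCP at [0.142, -0.557, 0.231] pointing down, gripper open.
Joint ranges: [-2.89, 2.89], [-0.75, 2.08], [0.22, 2.7], [-1.18, 4.32], [0.11, 2.71], [-2.7, 2.7]. Speed limits (rad/s): [2.57, 2.57, 3.14, 3.14, 3.14, 3.14].

INTERFACE

Orientations are given as a unit quaternion [w, x, y, z].
In Python, from rig import readout, vision, manip gives the robot as it stands.
- The arm moves only by the shell command python3 -m handwheel 'ROWS' [FORCE]. ROWS is JSON, a list of rows, each a list of 3 entries, a list of its own where there are three numbers: the shift along the tool's x, y, z in mm, then the turn, a rotation vector about the tool's x, y, z in units of 6 degrees (1.0 is 6 degrees), then the closure, from -1 (fully open) to 1 (shut), so that 0 is half open. A call has 1 to 20 rows; each row shifts and turns the commanded pose from where the row before left it, along the tool's axes as they then stand; what a row does not reach is not made up. A row lasts 1/8 s, in which the tool goes at most 62.5 mm and 10.7 degrees, less where a joint would pass 70% of its speed; a pose out of reach is approached as far as the arm can. A call is refused whole if a number of a shift passes 62.5 or a number of a turn 1, either way. A call with a gripper value outside its range is refused whole. The fingers move at their own pace and stop on an object; FORCE is the grip in N (left out, the last holds). Time passes only in rows, so rows that do not move let the fingers close. It gives the time, the measured TCP pose, the force, the opening and the grip force at its end, in the units of the state.
- readout.get_state(): the state, without advancing time (a new reading comes with each control period).
- vision.get_image(name): name is "side" or "top"; returns the picture (400x640x3 uint8, blue, green, red); there is no depth.
- vision.camera_params(name): a dict with "intrinsics" (3x3 intrinsics, pixels), "rvec" (rotation vector, rad) and "tvec" (3), from world to camera coordinates, as OpenCV has them. Camera axes: x right, y down, z forward; pixel columns grow to the right and rows downward; lengths in m; the calibration is good to about 2 mm. A picture is of the moment at which its call begins. camera_params takes no time and is no camera call.
- manip.sign_off(): hands the job in; it is judged then, once.
The state is a dict: "clock": time; "qpos": joint angles; "qd": joint speeds; "effort": joint torques, N m; "position": TCP position; "ee_rot": TCP orientation; "contact_force": force on the tool from outside, world axes, zero at the start; "moment": the same for the moment, N m; "width": finger opening in m; "gripper_force": force on a finger pad.
Only numpy, scipy, OpenCV 4.12 (cv2) and the standard library are available. Lean on these libraries where they do the work, as an engineer would, in place of code of your own. Each camera call takes 0.05 s, during which the arm holds its last target. There are 200 camera calls.

## Working session

There is one attempt and no reset: what is moved stays moved. The work goes in short steps, Python scripts to look and compute and a shell command to move; the robot and the scene stay as the last step left them, time stands still between calls to the robot, and variables do not carry over. Pictures are saved under pics/ and viewed, at most 10 in all, crops included, and the job is handed in when it is done.

```bash
mkdir -p pics
python3 - <<'E'
from rig import readout, vision
import cv2
for n in("side","top"):
    cv2.imwrite(f"pics/{n}0.png",vision.get_image(n)); p=vision.camera_params(n); print(n,p)
s=readout.get_state();print(s)
E
```

```text
side {'intrinsics': array([[388.66609385,   0.        , 318.10713155],
       [  0.        , 388.66609385, 198.55622858],
       [  0.        ,   0.        ,   1.        ]]), 'rvec': array([ 1.34893989, -2.01084668,  1.05847602]), 'tvec': array([0.27801522, 0.37059973, 0.71010089])}
top {'intrinsics': array([[506.82778949,   0.        , 322.36520054],
       [  0.        , 506.82778949, 204.6481431 ],
       [  0.        ,   0.        ,   1.        ]]), 'rvec': array([ 2.11383527, -2.13266489,  0.18969997]), 'tvec': array([0.06152175, 0.57276632, 1.4752279 ])}
{'clock': 0.1, 'qpos': array([-1.44200198e+00,  2.76507045e-01,  1.50598613e+00,  8.13615438e-06,
        1.36071931e+00, -1.21015619e-01]), 'qd': array([ 0.00120541, -0.00209923, -0.0020464 ,  0.00097792, -0.00234557,
        0.00150301]), 'effort': array([ 6.90480174e-04, -4.17700195e+01, -2.46404368e+01, -1.59131441e-04,
        5.88630937e-03,  5.71239269e-06]), 'position': array([ 0.14207965, -0.55668615,  0.23054844]), 'ee_rot': array([-8.09922141e-04,  9.92209290e-01,  1.24579572e-01,  8.27883043e-07]), 'contact_force': array([0.56198279, 0.82205732, 0.13412329]), 'moment': array([-0.01294703,  0.04039562,  0.02005806]), 'gripper_force': 0.0, 'width': 0.08501311748529482}
```

View pics/top0.png

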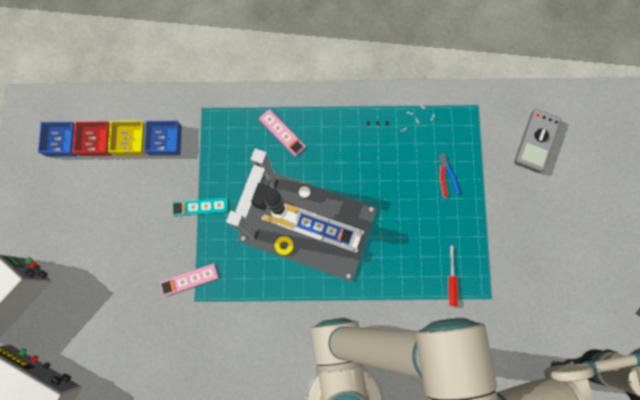

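View pics/side0.png

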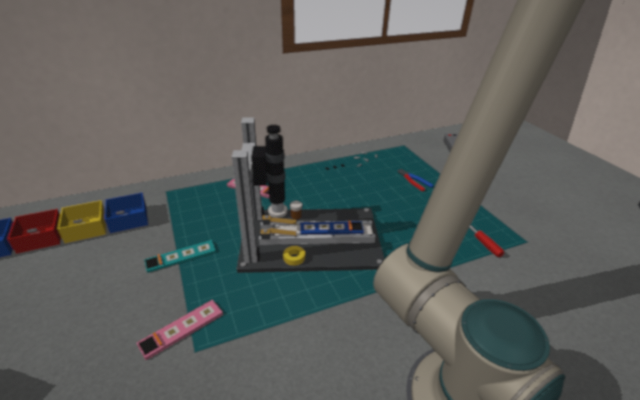

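The blue carrier is in the nest channel (top, about 325,229; side, about 330,228). The look-alikes are pink at (282,132) and (190,279), and turquoise at (201,207). Only the bar in the channel is blue, so that is the one. I'll confirm it in an enlarged crop.

Run:
```python
import cv2
a=cv2.imread("pics/top0.png")[145:285,225:385]
cv2.imwrite("pics/topc.png",cv2.resize(a,None,fx=4.25,fy=4.25,interpolation=cv2.INTER_CUBIC)) 
a=cv2.imread("pics/side0.png")[195:280,230:390]
cv2.imwrite("pics/sidec.png",cv2.resize(a,None,fx=5,fy=5,interpolation=cv2.INTER_CUBIC))
```

```text
(no output)
```

View pics/topc.png

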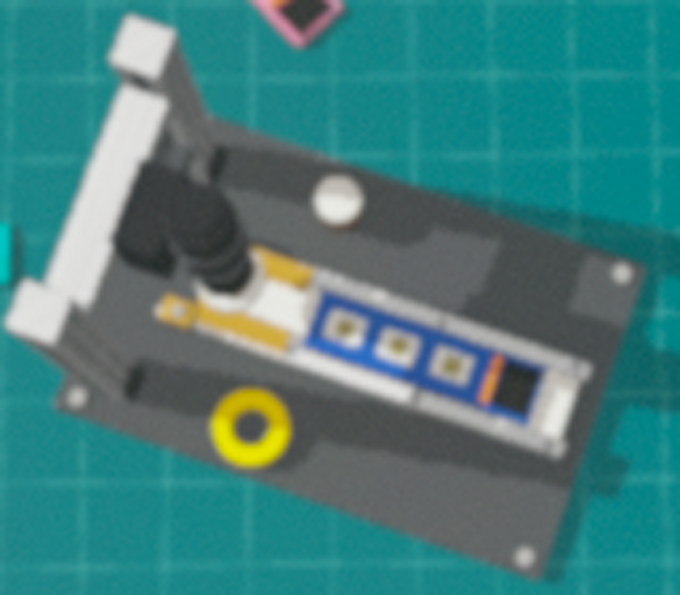

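View pics/sidec.png

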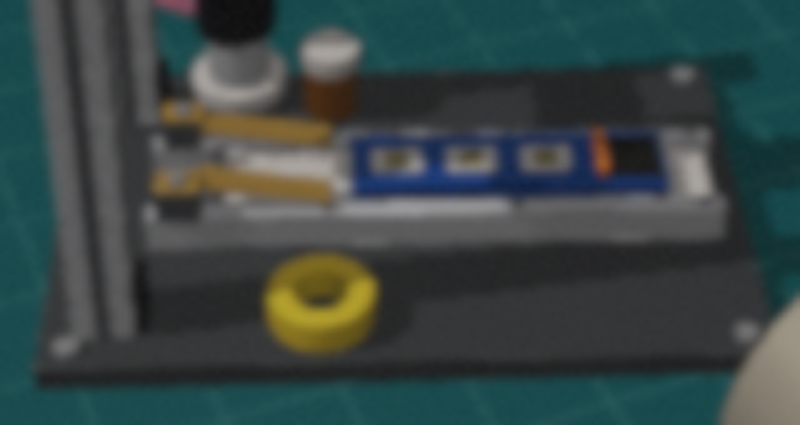

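The crops confirm it: a blue bar with an orange ledge and a black pad (crop 518,390), lying in the channel short of the bronze springs (nose ends at 290,338 and 310,275). Next I'll fit the nest pose and the carrier offset.

```bash
cat > fit.py <<'E'
import numpy as np, cv2
from scipy.optimize import least_squares
from rig import vision, readout
P={n:vision.camera_params(n) for n in("side","top")}
def proj(n,w): 
    p=P[n]; return cv2.projectPoints(np.array(w,float).reshape(-1,1,3),p["rvec"],p["tvec"],p["intrinsics"],None)[0].reshape(-1,2)
def world(v,l): 
    c,s=np.cos(v[2]),np.sin(v[2]); return [v[0]+c*l[0]-s*l[1],v[1]+s*l[0]+c*l[1],l[2]]
S={"top":(4.25,225,145),"side":(5,230,195)}
def full(n,u,v): k,a,b=S[n]; return np.array([(u+.5)/k-.5+a,(v+.5)/k-.5+b])
E
python3 - <<'E'
from fit import *
# view,(crop px),local mm, oncarrier
O=[("top",645,266,120,-225,15,0),("top",543,580,-120,-225,15,0),("top",57,405,-120,145,15,0),
("top",38,312,-85,112,315,0),("top",143,47,85,112,315,0),
("top",290,338,-23,-1,41,0),("top",310,276,23,-1,41,0),
("top",318,293,22,85,44.5,1),("top",303,345,-22,85,44.5,1),("top",546,370,22,-85,44.5,1),("top",527,425,-22,-85,44.5,1),("top",518,391,0,-68.5,44.5,1),
("side",38,380,-120,145,0,0),("side",708,68,120,-225,15,0),("side",332,132,23,-1,41,0),("side",332,190,-23,-1,41,0),
("side",353,138,22,85,44.5,1),("side",355,183,-22,85,44.5,1),("side",665,185,-22,-85,44.5,1),("side",635,156,0,-68.5,44.5,1)]
def res(v,raw=False):
    r=[]
    for n,u,w,x,y,z,c in O:
        l=np.array([x,y,z])/1000
        if c: l[1]+=v[3]; l[0]+=v[4]
        r.append(proj(n,world(v,l))[0]-full(n,u,w))
    return np.array(r) if raw else np.append(np.ravel(r),v[4]/.002)
f=least_squares(res,[.5,.1,1.3,-.1,0],x_scale=[.1,.1,.1,.1,.01],loss="soft_l1");v=f.x
print(v,np.degrees(v[2]));print(res(v,True).round(1).tolist())
np.save("v.npy",v)
for nm,l in dict(pad=[v[4],v[3]-.0685,.0445],stop=[0,.058,.04],padhome=[0,.058-.1535,.04]).items(): print(nm,world(v,np.array(l)))
s=readout.get_state();from scipy.spatial.transform import Rotation as R
q=s["ee_rot"];print(R.from_quat([*q[1:],q[0]]).as_matrix().round(3))
E
```

```text
[ 0.53643612  0.1406775  -0.35166757 -0.09579027 -0.0014975 ] -20.149067309823202
[[0.6, -0.3], [-0.8, -0.2], [-1.0, -0.2], [0.3, -0.9], [0.1, -0.9], [-0.5, 0.6], [0.0, 1.1], [0.8, -1.3], [-0.7, 0.1], [0.3, -0.6], [0.0, 0.2], [-0.7, -0.6], [0.3, 1.8], [-0.0, -0.5], [0.3, 1.3], [0.4, 0.7], [-0.3, -0.4], [-0.5, 1.1], [1.7, -0.3], [0.5, 0.3]]
pad [np.float64(0.47843821876979975), np.float64(-0.01304230110486393), np.float64(0.0445)]
stop [np.float64(0.5564150229732525), np.float64(0.19512787988809427), np.float64(0.04)]
padhome [np.float64(0.5035398303267495), np.float64(0.051022140923279946), np.float64(0.04)]
[[ 0.969  0.247 -0.   ]
 [ 0.247 -0.969  0.002]
 [ 0.    -0.002 -1.   ]]
```

The fit is good, at about 1 px. With tool x along nest y and tool y along nest x, I need to turn by −55.5° about tool z, then travel. Closing the fingers goes in the same moves.

```bash
python3 -m handwheel '[[[0,0,0],[0,0,-0.95],1],[[0,0,0],[0,0,-0.95],1],[[0,0,0],[0,0,-0.95],1],[[0,0,0],[0,0,-0.95],1],[[0,0,0],[0,0,-0.95],1],[[0,0,0],[0,0,-0.95],1],[[0,0,0],[0,0,-0.95],1],[[0,0,0],[0,0,-0.95],1],[[0,0,0],[0,0,-0.95],1],[[0,0,0],[0,0,-0.7],1],[[0,0,0],[0,0,0],1]]' 60
cat > where.py <<'E'
from fit import *
from scipy.spatial.transform import Rotation as R
v=np.load("v.npy"); s=readout.get_state(); p=s["position"]
ny=np.array([-np.sin(v[2]),np.cos(v[2]),0]); nx=np.array([np.cos(v[2]),np.sin(v[2]),0])
q=s["ee_rot"]; M=R.from_quat([*q[1:],q[0]]).as_matrix()
d=p-[v[0],v[1],0]
print("t",s["clock"],"nest mm",(1e3*np.array([d@nx,d@ny,d[2]])).round(1),"padY",1e3*(v[3]-.0685),"F nest",[round(float(s["contact_force"]@a),1) for a in(nx,ny,[0,0,1])])
print("to do in tool mm", (M.T@(np.array(world(v,[v[4]/2,v[3]-.0685+.002,.1]))-p)*1e3).round(1),"turn about tool (6deg)",(R.from_matrix(M.T@np.c_[ny,nx,[0,0,-1]]).as_rotvec()/np.radians(6)).round(2),s["width"],s["qpos"].round(2))
E
python3 where.py
```

```text
clock: 1.48
position: [0.1421, -0.5569, 0.2309]
ee_rot: [-0.0, 0.82, 0.572, 0.0]
contact_force: [0.2, 0.5, 0.4]
width: -0.0001
gripper_force: 0.0
t 1.475 nest mm [-129.9 -790.7  230.9] padY -164.29026909866832 F nest [0.1, 0.5, 0.4]
to do in tool mm [628.5 128.2 131.3] turn about tool (6deg) [-0.   -0.01 -0.01] -6.571333877886512e-05 [-1.44  0.28  1.51  0.    1.36 -1.09]
```

```bash
python3 -m handwheel '[[[20,4,0],[0,0,0],1],[[48,10,0],[0,0,0],1],[[50,10,0],[0,0,0],1],[[50,10,0],[0,0,0],1],[[50,10,0],[0,0,0],1],[[50,10,0],[0,0,0],1],[[50,10,0],[0,0,0],1],[[50,10,0],[0,0,0],1],[[50,10,0],[0,0,0],1],[[50,10,0],[0,0,0],1],[[50,10,20],[0,0,0],1],[[50,10,30],[0,0,0],1],[[40,9,30],[0,0,0],1],[[20,5,30],[0,0,0],1],[[0.5,0,21],[0,0,0],1],[[0,0,15],[0,0,0],1],[[0,0,0],[0,0,0],1],[[0,0,0],[0,0,0],1]]'
python3 where.py
python3 - <<'E'
from fit import *
a=vision.get_image("top")[185:285,270:390]; b=vision.get_image("side")[160:260,270:390]
cv2.imwrite("pics/m1.png",np.hstack([cv2.resize(i,(396,330),interpolation=cv2.INTER_CUBIC) for i in(a,b)]))
E
```

```text
clock: 3.72
position: [0.4791, -0.0111, 0.086]
ee_rot: [0.0, 0.82, 0.572, 0.0]
contact_force: [0.1, 0.5, -0.2]
width: -0.0002
gripper_force: 0.0
t 3.725 nest mm [  -1.5 -162.2   86. ] padY -164.29026909866832 F nest [-0.1, 0.5, -0.2]
to do in tool mm [ -0.    0.8 -14. ] turn about tool (6deg) [ 0.01 -0.   -0.01] -0.00024377449065689742 [-0.17  0.27  1.92  0.    0.95  0.18]
```

View pics/m1.png

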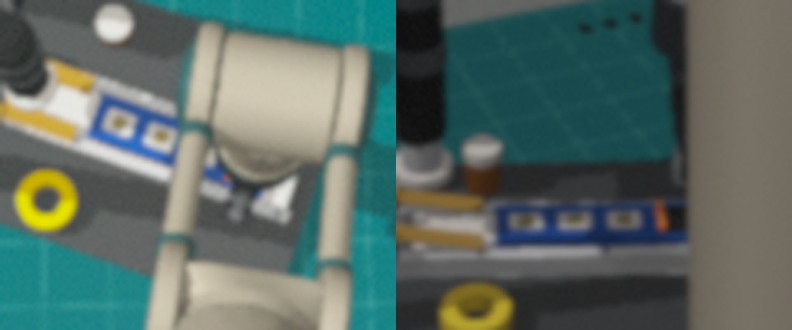

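The arm is over the pad without touching anything, and the ledge (side crop 660,215) is clear of the fingertips. I'll back off 3 mm for margin and descend to contact.

```bash
python3 -m handwheel '[[[-3,1,10],[0,0,0],1],[[0,0,15],[0,0,0],1],[[0,0,10],[0,0,0],1],[[0,0,3],[0,0,0],1],[[0,0,1],[0,0,0],1],[[0,0,1],[0,0,0],1],[[0,0,1],[0,0,0],1],[[0,0,1],[0,0,0],1],[[0,0,0],[0,0,0],1],[[0,0,0],[0,0,0],1]]'; python3 where.py
```

```text
clock: 5.08
position: [0.4794, -0.0147, 0.0437]
ee_rot: [0.0, 0.82, 0.572, 0.0]
contact_force: [-0.8, -0.3, 4.7]
width: -0.0
gripper_force: 2.3
t 5.075 nest mm [  -0.  -165.5   43.7] padY -164.29026909866832 F nest [-0.7, -0.6, 4.7]
to do in tool mm [  3.2  -0.7 -56.3] turn about tool (6deg) [ 0.01 -0.   -0.01] -9.066490627820063e-06 [-0.18  0.32  1.98 -0.    0.84  0.18]
```

Contact is at the expected height. I'll press 5.5 mm further and check.

```bash
python3 -m handwheel '[[[0,0,1],[0,0,0],1],[[0,0,1],[0,0,0],1],[[0,0,1],[0,0,0],1],[[0,0,1],[0,0,0],1],[[0,0,1],[0,0,0],1],[[0,0,0.5],[0,0,0],1],[[0,0,0],[0,0,0],1],[[0,0,0],[0,0,0],1]]'; python3 where.py
```

```text
clock: 6.08
position: [0.4794, -0.0147, 0.0391]
ee_rot: [0.0, 0.82, 0.572, 0.0]
contact_force: [-2.9, 0.1, 14.1]
width: 0.0003
gripper_force: 7.1
t 6.075 nest mm [   0.  -165.5   39.1] padY -164.29026909866832 F nest [-2.8, -0.9, 14.1]
to do in tool mm [  3.2  -0.7 -60.9] turn about tool (6deg) [ 0.01 -0.   -0.01] 0.0003337415205178799 [-0.18  0.33  1.98 -0.    0.83  0.18]
```

```bash
python3 -m handwheel '[[[2,0,0.3],[0,0,0],1],[[3,0,0],[0,0,0],1],[[3,0,0],[0,0,0],1],[[3,0,0],[0,0,0],1],[[3,0,0],[0,0,0],1],[[3,0,0],[0,0,0],1],[[3,0,0],[0,0,0],1],[[3,0,0],[0,0,0],1],[[3,0,0],[0,0,0],1],[[3,0,0],[0,0,0],1],[[0,0,0],[0,0,0],1]]'; python3 where.py;  python3 - <<'E'
from fit import *
a=vision.get_image("top")[185:285,270:390]; b=vision.get_image("side")[180:260,270:390]
cv2.imwrite("pics/m2.png",np.hstack([cv2.resize(i,None,fx=3.3,fy=3.3,interpolation=cv2.INTER_CUBIC)[:264] for i in(a,b)]))
E
```

```text
clock: 7.45
position: [0.49, 0.0103, 0.039]
ee_rot: [0.002, 0.819, 0.573, -0.0]
contact_force: [-2.8, -7.5, 14.2]
width: -0.0003
gripper_force: 7.2
t 7.45 nest mm [   1.3 -138.4   39. ] padY -164.29026909866832 F nest [-0.0, -8.0, 14.2]
to do in tool mm [-24.1  -1.9 -60.9] turn about tool (6deg) [0.03 0.03 0.02] -0.0002909476445464722 [-0.12  0.34  1.96 -0.01  0.84  0.24]
```

View pics/m2.png

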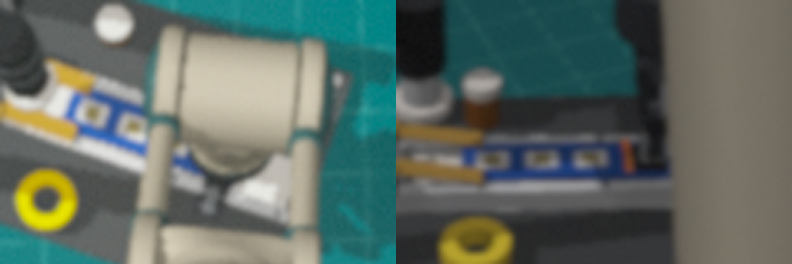

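The front has passed under both noses (side crop: front at 463, nose ends at about 480), with 14 N held. I'll continue.

```bash
python3 -m handwheel '[[[3,0,0],[0,0,0],1],[[3,0,0],[0,0,0],1],[[3,0,0],[0,0,0],1],[[3,0,0],[0,0,0],1],[[3,0,0],[0,0,0],1],[[3,0,0],[0,0,0],1],[[3,0,0],[0,0,0],1],[[3,0,0],[0,0,0],1],[[3,0,0],[0,0,0],1],[[3,0,0],[0,0,0],1],[[3,0,0],[0,0,0],1],[[3,0,0],[0,0,0],1],[[0,0,0],[0,0,0],1]]'; python3 where.py
```

```text
clock: 9.18
position: [0.5022, 0.0441, 0.039]
ee_rot: [0.002, 0.819, 0.573, -0.001]
contact_force: [-3.0, -7.5, 14.3]
width: -0.0
gripper_force: 7.3
t 9.175 nest mm [   1.1 -102.4   39. ] padY -164.29026909866832 F nest [-0.2, -8.1, 14.3]
to do in tool mm [-60.1  -1.8 -60.8] turn about tool (6deg) [0.03 0.03 0.02] -2.7189078949307615e-05 [-0.05  0.36  1.93 -0.01  0.85  0.31]
```

```bash
python3 -m handwheel '[[[1.5,0,0],[0,0,0],1],[[1.5,0,0],[0,0,0],1],[[1,0,0],[0,0,0],1],[[1,0,0],[0,0,0],1],[[0,0,0],[0,0,0],1]]'; python3 where.py|head -1; python3 -m handwheel '[[[1,0,0],[0,0,0],1],[[1,0,0],[0,0,0],1],[[0,0,0],[0,0,0],1]]'; python3 where.py|head -1
```

```text
clock: 9.8
position: [0.5038, 0.0485, 0.039]
ee_rot: [0.002, 0.819, 0.573, -0.001]
contact_force: [-3.3, -8.2, 14.9]
width: -0.0002
gripper_force: 7.3
t 9.8 nest mm [  1.1 -97.7  39. ] padY -164.29026909866832 F nest [-0.3, -8.8, 14.9]
clock: 10.18
position: [0.5045, 0.0504, 0.039]
ee_rot: [0.002, 0.819, 0.573, -0.001]
contact_force: [-2.5, -7.2, 15.0]
width: -0.0001
gripper_force: 7.3
t 10.175 nest mm [  1.1 -95.8  39. ] padY -164.29026909866832 F nest [0.1, -7.7, 15.0]
```

```bash
for i in 1 2; do python3 -m handwheel '[[[1,0,0],[0,0,0],1],[[1,0,0],[0,0,0],1],[[0,0,0],[0,0,0],1]]' >/dev/null; python3 where.py|head -1; done
```

```text
t 10.55 nest mm [  1.  -94.1  39. ] padY -164.29026909866832 F nest [-0.5, -9.9, 14.9]
t 10.925 nest mm [  1. -92.  39.] padY -164.29026909866832 F nest [0.4, -9.3, 14.6]
```

```bash
for i in 1 2 3; do python3 -m handwheel '[[[0.7,0,0],[0,0,0],1],[[0.7,0,0],[0,0,0],1],[[0,0,0],[0,0,0],1]]' >/dev/null; python3 where.py|head -1; done
```

```text
t 11.3 nest mm [  1.  -90.8  39. ] padY -164.29026909866832 F nest [-0.9, -10.1, 15.8]
t 11.675 nest mm [  1.  -89.5  39. ] padY -164.29026909866832 F nest [0.5, -10.6, 15.0]
t 12.05 nest mm [  1.  -88.2  39. ] padY -164.29026909866832 F nest [-0.7, -10.8, 15.6]
```

Run:
```python
from fit import *
b=vision.get_image("side")[195:255,270:390]
v=np.load("v.npy")
i=cv2.resize(b,None,fx=6.5,fy=6.5,interpolation=cv2.INTER_CUBIC); cv2.imwrite("pics/m3.png",i)
for n,y,z in(("ledge top rear",-79,.045),("ledge top front",-74,.045),("rear end",-112,.039)):
  print(n,[((proj("side",world(v,[x,y/1e3,z]))[0]-[270,195]+.5)*6.5).round() for x in(-.018,.018)])
```

```text
ledge top rear [array([366., 233.]), array([361., 178.])]
ledge top front [array([354., 234.]), array([349., 178.])]
rear end [array([446., 243.]), array([439., 188.])]
```

View pics/m3.png

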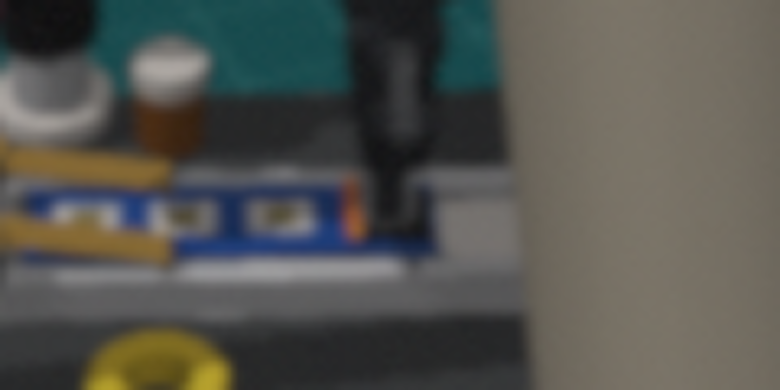

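The ledge (343–368) and rear end (about 437) match the predicted home position, and the fingertips are just behind the ledge. I'll push on to a firm force to be sure.

```bash
for i in 1 2 3; do python3 -m handwheel '[[[1,0,0],[0,0,0],1],[[0,0,0],[0,0,0],1]]' >/dev/null; python3 where.py|head -1; done
```

```text
t 12.35 nest mm [  0.9 -87.4  39. ] padY -164.29026909866832 F nest [0.4, -12.9, 15.2]
t 12.6 nest mm [  1.  -87.3  39. ] padY -164.29026909866832 F nest [0.3, -13.8, 15.5]
t 12.85 nest mm [  0.9 -87.3  39. ] padY -164.29026909866832 F nest [2.0, -18.3, 17.1]
```

The carrier has stopped firmly against the pins (18 N, no further motion). I'll ease the push off slightly, then lift straight up.

```bash
python3 -m handwheel '[[[-1,0,0],[0,0,0],1],[[-0.7,0,-0.5],[0,0,0],1],[[0,0,-1],[0,0,0],1],[[0,0,-1],[0,0,0],1],[[0,0,-1],[0,0,0],1],[[0,0,-1],[0,0,0],1],[[0,0,-1],[0,0,0],1],[[0,0,-2],[0,0,0],1],[[0,0,-3],[0,0,0],1],[[0,0,-8],[0,0,0],1],[[0,0,-20],[0,0,0],1],[[-30,0,-30],[0,0,0],1],[[-50,0,-30],[0,0,0],1],[[-60,0,0],[0,0,0],1],[[-60,0,0],[0,0,0],1],[[-60,0,0],[0,0,0],1],[[-40,0,0],[0,0,0],1],[[0,0,0],[0,0,0],1]]'; python3 where.py|head -1
python3 - <<'E'
from fit import *
v=np.load("v.npy")
k=5
out=[]
for n,(r,c,z) in {"side":(195,270,.042),"top":(190,265,.042)}.items():
  i=cv2.resize(vision.get_image(n)[r:r+58,c:c+120],None,fx=k,fy=k,interpolation=cv2.INTER_CUBIC); out.append(i)
  for nm,x,y in(("rear corners",22,-112),("ledge rear",18,-79)):
    print(n,nm,[((proj(n,world(v,[s*x/1e3,y/1e3,z]))[0]-[c,r]+.5)*k).round()+[0,290*(n=="top")] for s in(-1,1)])
cv2.imwrite("pics/m4.png",np.vstack(out))
E
```

```text
clock: 15.1
position: [0.4034, -0.222, 0.1362]
ee_rot: [0.001, 0.821, 0.57, 0.0]
contact_force: [0.2, 0.3, 0.2]
width: -0.0003
gripper_force: 0.0
t 15.1 nest mm [   0.  -386.3  136.2] padY -164.29026909866832 F nest [0.1, 0.4, 0.2]
side rear corners [array([344., 188.]), array([337., 136.])]
side ledge rear [array([282., 184.]), array([277., 141.])]
top rear corners [array([313., 526.]), array([337., 458.])]
top ledge rear [array([263., 502.]), array([284., 446.])]
```

View pics/m4.png

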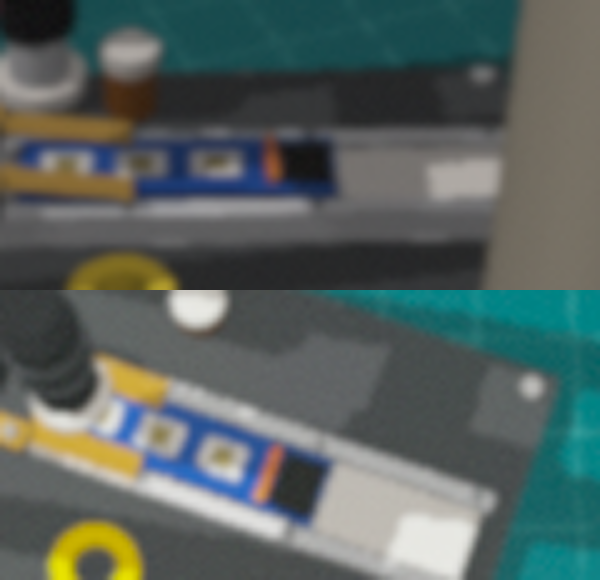

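The image shows the carrier lying level under both springs, with its rear corners at the home prediction (side 338,192). I'll check at sub-pixel level that it did not creep back on release.

Run:
```python
from fit import *
a=cv2.cvtColor(cv2.imread("pics/m3.png"),cv2.COLOR_BGR2GRAY)
b=cv2.cvtColor(cv2.resize(vision.get_image("side")[195:255,270:390],None,fx=6.5,fy=6.5,interpolation=cv2.INTER_CUBIC),cv2.COLOR_BGR2GRAY)
for nm,(y0,y1,x0,x1) in dict(carrier=(195,240,180,330),rail=(262,320,30,400)).items():
    r=cv2.matchTemplate(b[y0-15:y1+15,x0-20:x1+20],a[y0:y1,x0:x1],cv2.TM_CCOEFF_NORMED); m=cv2.minMaxLoc(r); print(nm,np.array(m[3])-[20,15],m[1])
v=np.load("v.npy"); d=proj("side",[world(v,[0,-.05,.042]),world(v,[0,-.049,.042])]); print("crop px per mm",6.5*(d[1]-d[0]))
```

```text
carrier [ 0 -5] 0.9719166159629822
rail [1 0] 0.9974173307418823
crop px per mm [-2.41890699  0.03624935]
```

It hasn't crept back: less than 0.5 mm, with the carrier risen about 2 mm onto the springs. Handing in.

```bash
python3 -c "
from rig import manip
print(manip.sign_off())"
```

```text
the job is handed in; nothing more can be done
None
```

I pressed the blue carrier down, slid it under both leaf springs until it stopped firmly at the pins, released it, and handed the job in at about 15 s; the camera shows it at home under both springs, but no verdict came back.

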